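Weigh two incense tins by hand and set the full one on the altar

TASK

One of the two closed incense tins is full and the other is nearly empty: lift the tall tin first, then the low tin, each well clear of the step for a moment, to feel which is heavier. Stand the heavier tin upright in the middle of the silicone mat on the raised step with its sides in line with the mat's, and stand the lighter one flat inside the shallow tray. Set them down rather than drop or tip them, and leave the rooster and the other altar things where they are.

Things in the scene. Friction and masses are not known exactly. Their poses are not given: they have to be found in the camera images.
- tall_tin: tall closed stainless tin, 60 x 60 mm square and 120 mm high, rigid, its lid does not come off; origin at the centre of its underside, x and y along its sides, z up. Stands on the work surface (z = 0). Its filling is hidden; with it the tin weighs 0.2 to 0.3 kg or 0.45 to 0.65 kg.
- low_tin: low closed stainless tin, 60 mm (x) by 100 mm (y) and 80 mm high, rigid, its lid does not come off; origin at the centre of its underside, z up. Stands on the work surface. Always one tin, either of the two, is the heavier by at least 0.17 kg; the looks and the place do not tell which. Each filling lies at its tin's middle, low down.
- mat: dark hard silicone mat, 120 mm (x) by 150 mm (y), 6 mm thick, fixed flat on the raised gold step (step top 50 mm above the work surface, so the mat's top is 56 mm above it); origin at the centre of its underside, x and y along its sides.
- tray: shallow open aluminium tray fixed on the work surface, 130 mm (x) by 160 mm (y) outside, rim 22 mm high, walls and floor 5 mm thick; origin at the centre of its underside, x and y along its sides.
- rooster: white ceramic rooster figurine, about 90 mm long and 110 mm high, loose on the raised step about 150 to 180 mm to the +y side of the mat's centre; origin at the centre of its foot. Leave alone.
- cup: white ceramic cup, 56 mm wide and 50 mm high, loose on the raised step about 140 to 170 mm to the -y side of the mat's centre; origin at the centre of its underside. Leave alone.
- acrylic_box: clear acrylic box with a sliding lid, 80 x 120 mm and 60 mm high, loose on the work surface at the left (+y) end; origin at the centre of its underside. Leave alone.
- ladle: small stainless ladle, bowl 60 mm wide with a 130 mm handle, about 30 mm high, loose on the work surface, lying away from the robot to the right of the middle; origin under the bowl's centre, handle along its x. Leave alone.
- cone_dish: stubby aluminium incense cone dish, 66 mm wide and 18 mm high with a cone in it 31 mm high, loose on the work surface to the left of the middle; origin at the centre of its underside. Leave alone.
- vase: blue ceramic vase, 76 mm wide and 110 mm high, loose on the work surface at the right (-y) end; origin at the centre of its underside. Leave alone.
Mind the look-alikes: they are no part of the job. There is more than one size of the tray; the one meant has the size given above. Leave any brown look-alike of the tall_tin alone.

How it is judged (in metres and radians):
On the way, in this order (a step that is already met when the one before it is completed fails the run):
1. the tall tin is held with its underside more than 20 mm above the work surface for 0.4 s (height (world z) of tall_tin above 0.02 m and contact force between tall_tin and the fingers above 0.5 N), for 0.4 s.
2. after that the low tin is held with its underside more than 20 mm above the work surface for 0.4 s (height (world z) of low_tin above 0.02 m and contact force between low_tin and the fingers above 0.5 N), for 0.4 s.
At the end, for the whole second after the job is handed in: The heavier tin (over 3.8 N on the mat) stands still and upright (0.08 rad) on the mat, centre within 30 mm of the mat's, sides within 0.2 rad of the mat's; the lighter tin stands still and upright (0.08 rad) on the floor of the tray (((angle between each of tall_tin, low_tin's own z axis and vertical below 0.08 rad and linear speed of each of tall_tin, low_tin below 0.02 m/s and contact force between tall_tin and mat above 3.8 N and horizontal distance between tall_tin and mat below 0.03 m and (angle between the x axis of tall_tin and the x axis of mat, either way round below 0.2 rad or angle between the x axis of tall_tin and the y axis of mat, either way round below 0.2 rad) and contact force between low_tin and tray above 1 N and z of low_tin in the frame of tray between 0 and 0.01 m and x of low_tin in the frame of tray between -0.06 and 0.06 m and y of low_tin in the frame of tray between -0.075 and 0.075 m) or (angle between each of low_tin, tall_tin's own z axis and vertical below 0.08 rad and linear speed of each of low_tin, tall_tin below 0.02 m/s and contact force between low_tin and mat above 3.8 N and horizontal distance between low_tin and mat below 0.03 m and (angle between the x axis of low_tin and the x axis of mat, either way round below 0.2 rad or angle between the x axis of low_tin and the y axis of mat, either way round below 0.2 rad) and contact force between tall_tin and tray above 1 N and z of tall_tin in the frame of tray between 0 and 0.01 m and x of tall_tin in the frame of tray between -0.06 and 0.06 m and y of tall_tin in the frame of tray between -0.075 and 0.075 m))); the robot touches nothing.
It fails at once if the rooster or the cup is moved more than 25 mm or tipped (distance of any of rooster, cup from where it was at the start of the episode above 0.025 m or angle between any of rooster, cup's own z axis and vertical above 0.4 rad).
It fails at once if the acrylic box, ladle, cone dish or vase is moved more than 25 mm or tipped (distance of any of acrylic_box, ladle, cone_dish, vase from where it was at the start of the episode above 0.025 m or angle between any of acrylic_box, ladle, cone_dish, vase's own z axis and vertical above 0.4 rad).
It fails at once if the tall tin is dropped (falls faster than 0.6 m/s out of the fingers, about 20 mm) or tipped over (angle between tall_tin's own z axis and vertical above 0.6 rad or (contact force between tall_tin and the fingers below 0.1 N and linear speed of tall_tin above 0.6 m/s)).
It fails at once if the low tin is dropped (falls faster than 0.6 m/s out of the fingers, about 20 mm) or tipped over (angle between low_tin's own z axis and vertical above 0.6 rad or (contact force between low_tin and the fingers below 0.1 N and linear speed of low_tin above 0.6 m/s)).
It also fails if it takes over 72 s, if anything falls off the work surface, if the arm or the gripper's body presses on something with over 40 N, if the wrist force passes 120 N, or if a joint passes its speed limit or range.

ROBOT

A 6-joint arm with a two-finger parallel gripper is mounted at the origin on the work surface. World frame = base frame: x ahead of the robot, y to its left, z up, the work surface at z = 0. Lengths are in m, angles in degrees, forces in N, time in s.
With the tool pointing down it reaches from about 0.35 to 0.875 m from the base axis. Payload 4.2 kg.
Tool frame: the origin (TCP) lies midway between the tips of the shut fingers; the grasp point (between the pads) lies 19 mm behind it; z points along the fingers, y is the direction in which the jaws open and shut (so a half turn about z gives the same grasp; the last joint's range is limited). The gripper opens to 87 mm and grips with 3 to 60 N. Pads are 19 mm wide; open, the fingers measure 117 mm over their backs; the gripper's body (75 mm by 190 mm) begins 51 mm behind the grasp point.
Start: joints at [80.306, 22.042, 0.453, 0, -68.411, -14.817], TCP at [0.259, 0.569, 0.223] pointing down, gripper open.
Joint ranges: [-179.83, 179.83], [-69.29, 118.12], [-61.27, 80.66], [-181.25, 117.63], [-171.15, -9.14], [-177.46, 177.46]. Speed limits (degrees/s): [159.86, 159.86, 180, 180, 180, 180].

INTERFACE

Orientations are given as a 3x3 rotation matrix whose columns are the frame's x, y, z axes.
In Python, from station import sense, capture, get_calibration, finish_job, spot_in, spot_point gives the robot as it stands.
- The arm moves only by the shell command python3 -m inch 'ROWS'. ROWS is JSON, a list of rows, each an object with "fingers": the finger opening in cm, from 0 to 8.7; "delta_pos": the shift along the tool's x, y, z in cm, a list of three; "spin": the turn about the tool's z in degrees. In form: [{"fingers": fingers, "delta_pos": [dx, dy, dz], "spin": spin}, ...]. A call has 1 to 20 rows; each row is the pose to reach, as a shift and turn from the pose commanded when the call began, along the tool's axes at that moment; what a row does not reach only later rows make up. A row lasts 1/10 s, in which the tool goes at most 50 mm and 8.59 degrees, less where a joint would pass 70% of its speed; a pose out of reach is approached as far as the arm can. A call with a gripper value outside its range is refused whole. The fingers move at their own pace and stop on an object; the grip force is fixed at half the most. Time passes only in rows, so rows that repeat a pose let the fingers close. It gives the time, the measured TCP pose, the force and the opening at its end, in the units of the state.
- sense(): the state, without advancing time (a new reading comes with each control period).
- capture(name): name is "scene" or "top" or "wrist"; returns the picture (420x560x3 uint8, red, green, blue); there is no depth.
- get_calibration(name): a dict with "K" (3x3 intrinsics, pixels), "dist" ([k1, k2, p1, p2, k3] as OpenCV has them; the pictures are not rectified), "T" (4x4, takes a point from camera to world coordinates). Camera axes: x right, y up, looking along -z (the intrinsics and any distortion apply to the point x, -y, -z); pixel columns grow to the right and rows downward; lengths in m; the calibration is good to about 2 mm. A picture is of the moment at which its call begins: read the wrist's pose just before it. get_calibration takes no time and is no camera call; for the wrist camera it gives the pose at the moment of the call.
- finish_job(): hands the job in, once; it reports no verdict.
Trained networks look in the newest picture that a camera, given by its name, has taken for a name from the list of things; names that differ only in an ending like _2 or _b are one class to them, and where a whole thing is asked for, a point or a joint stands for the part that bears it (a point fixed in the world has none). Each returns a list of dicts, best first, with "conf" (0 to 1); they miss things now and then, are a little off and sometimes report something else, mostly with a low value. They report only what shows in the picture. A call takes as long as a camera call. They do not tell look-alikes from the thing itself.
- spot_in(camera, target): "extent" ([left, top, right, bottom] as shares, 0 to 1, of the picture: columns of its width, rows of its height, round what is visible of it).
- spot_point(camera, target): "location" ([column, row] as shares, 0 to 1, of the picture: columns of its width, rows of its height: a listed point, or the origin of a listed thing).
The state is a dict: "time_s": time; "joints": joint angles; "joint_velocities": joint speeds; "effort": joint torques, N m; "tcp_pos": TCP position; "ee_rot": TCP orientation; "wrist_force": force on the tool from outside, world axes, zero at the start; "moment": the same for the moment, N m; "gripper_width": opening from 0.0 (shut) to 1.0 (fully open).
Only numpy, scipy, OpenCV 4.12 (cv2) and the standard library are available. Lean on these libraries where they do the work, as an engineer would, in place of code of your own. Each camera call takes 0.05 s, during which the arm holds its last target.

## Working session

There is one attempt and no reset: what is moved stays moved. The work goes in short steps, Python scripts to look and compute and a shell command to move; the robot and the scene stay as the last step left them, time stands still between calls to the robot, and variables do not carry over. Pictures are saved under pics/ and viewed, and the job is handed in when it is done.

```bash
ls; mkdir -p pics
python3 - <<'E'
from station import *
import cv2
s=sense();print(s)
for n in ("scene","top"):
    im=capture(n);cv2.imwrite(f"pics/{n}0.png",im[:,:,::-1])
    print(get_calibration(n))
    for t in "tall_tin low_tin mat tray rooster cup acrylic_box ladle cone_dish vase".split():
        print(n,t,[(round(d['conf'],2),[round(a*b) for a,b in zip(d['extent'],(560,420)*2)]) for d in spot_in(n,t)],[(round(d['conf'],2),[round(a*b) for a,b in zip(d['location'],(560,420))]) for d in spot_point(n,t)])
E
```

```text
pics
{'time_s': 0.0, 'joints': array([ 8.03051146e+01,  2.20873484e+01,  3.81005936e-01, -2.91162444e-02,
       -6.84107909e+01, -1.48159863e+01]), 'joint_velocities': array([ 0.02407803, -0.00897452, -0.012594  ,  0.03116857,  0.01477061,
       -0.09367296]), 'effort': array([-1.73265616e-04, -3.90668392e+01,  1.87407714e+01,  4.22006384e+00,
        1.09893386e-02, -1.90036858e-04]), 'tcp_pos': array([0.25903019, 0.56814068, 0.2215036 ]), 'ee_rot': array([[ 9.09804806e-01, -4.15035611e-01, -8.10041349e-04],
       [-4.15036396e-01, -9.09802750e-01, -1.93554818e-03],
       [ 6.63435770e-05,  2.09716768e-03, -9.99997799e-01]]), 'wrist_force': array([-0.64122464,  0.51818859, -0.69653525]), 'moment': array([0.01453909, 0.00292017, 0.00670168]), 'gripper_width': 1.0026967079200326}
{'K': array([[415.39723075,   0.        , 284.85068637],
       [  0.        , 415.39723075, 210.241499  ],
       [  0.        ,   0.        ,   1.        ]]), 'dist': array([-0.11979288,  0.        ,  0.        ,  0.        ,  0.        ]), 'T': array([[-0.43878475, -0.50473029,  0.74344823,  1.43883512
[... 1804 characters left out ...]
387, 238])]
top mat [(0.66, [241, 123, 295, 165]), (0.56, [173, 188, 202, 225])] [(0.55, [269, 146])]
top tray [(0.96, [258, 190, 314, 237]), (0.81, [146, 238, 192, 278]), (0.61, [352, 276, 398, 322])] [(0.94, [169, 258]), (0.88, [375, 297]), (0.67, [284, 215])]
top rooster [(0.83, [199, 114, 223, 147])] [(0.68, [211, 141])]
top cup [(0.83, [313, 129, 335, 154])] [(0.78, [321, 144]), (0.71, [212, 142]), (0.49, [109, 224])]
top acrylic_box [(0.83, [78, 206, 133, 239])] [(0.69, [111, 224]), (0.65, [458, 270])]
top ladle [(0.91, [325, 211, 344, 275])] [(0.9, [333, 263])]
top cone_dish [(0.61, [79, 208, 132, 240])] [(0.88, [227, 250])]
top vase [(0.96, [451, 258, 484, 282])] [(0.76, [458, 273])]
```

View pics/scene0.png

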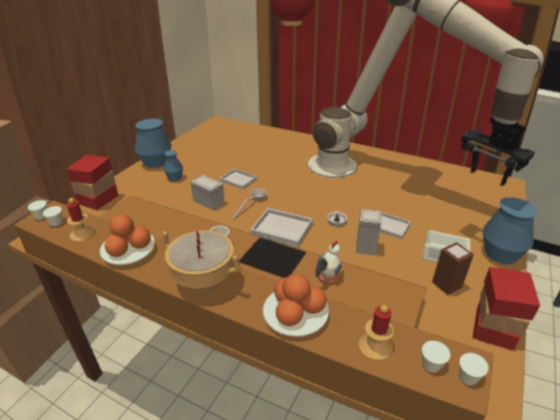

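View pics/top0.png

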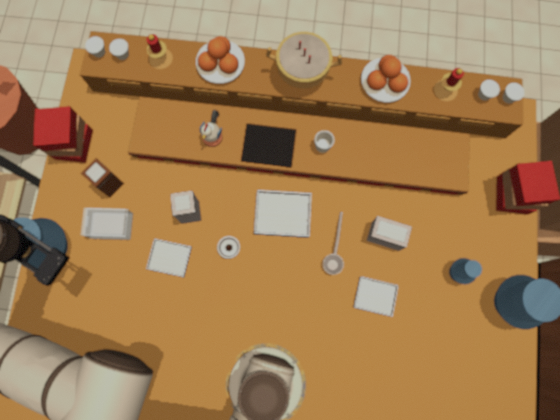

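```bash
cat > h.py <<'E'
import numpy as np,cv2
from station import *
def ray(n,uv,C=None):
    C=C or get_calibration(n)
    p=cv2.undistortPoints(np.array(uv,float).reshape(-1,1,2),C["K"],C["dist"]).reshape(-1,2)
    d=np.c_[p[:,0],-p[:,1],-np.ones(len(p))]@C["T"][:3,:3].T
    return C["T"][:3,3],d
def onz(n,uv,z,C=None):
    o,d=ray(n,uv,C); return o+d*((z-o[2])/d[:,2])[:,None]
def proj(n,P,C=None):
    C=C or get_calibration(n)
    q=(np.array(P,float)-C["T"][:3,3])@C["T"][:3,:3]
    q=q*[1,-1,-1]
    return cv2.projectPoints(q.reshape(-1,1,3),np.zeros(3),np.zeros(3),C["K"],C["dist"])[0].reshape(-1,2)
E
python3 - <<'E'
import cv2
a=cv2.imread("pics/top0.png");b=cv2.imread("pics/scene0.png")
cv2.imwrite("pics/topc.png",cv2.resize(a[100:300,60:330],None,fx=2.9,fy=2.9,interpolation=2))
cv2.imwrite("pics/topd.png",cv2.resize(a[190:340,300:500],None,fx=4,fy=4,interpolation=2))
cv2.imwrite("pics/scc.png",cv2.resize(b[150:310,160:490][:,:],None,fx=2.4,fy=2.4,interpolation=2))
E
```

```text
(no output)
```

View pics/topc.png

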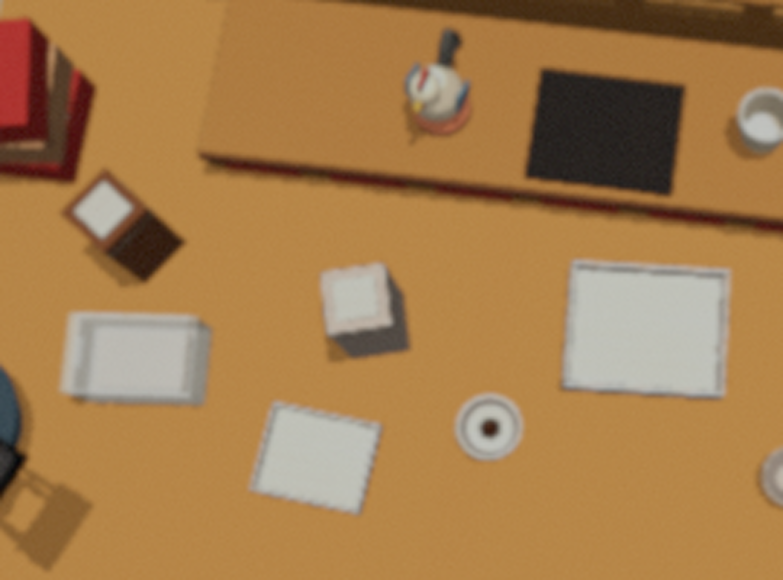

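View pics/topd.png

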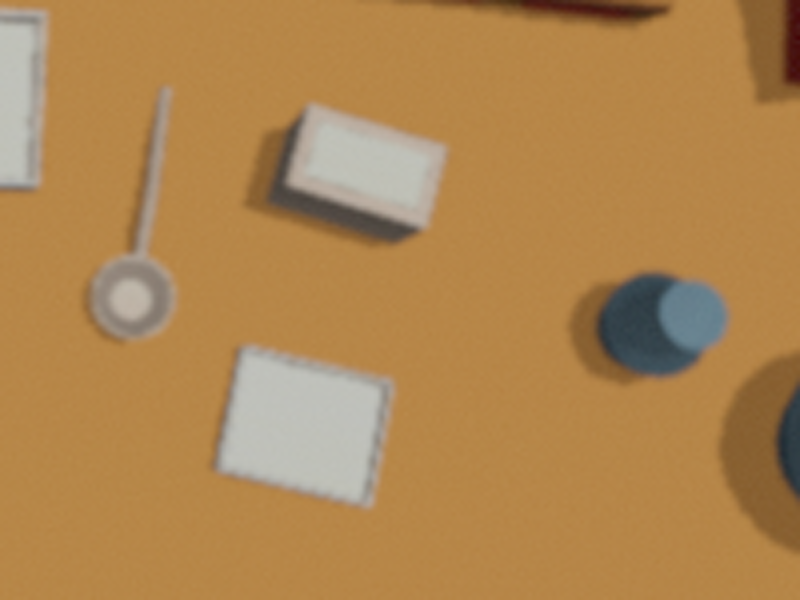

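View pics/scc.png

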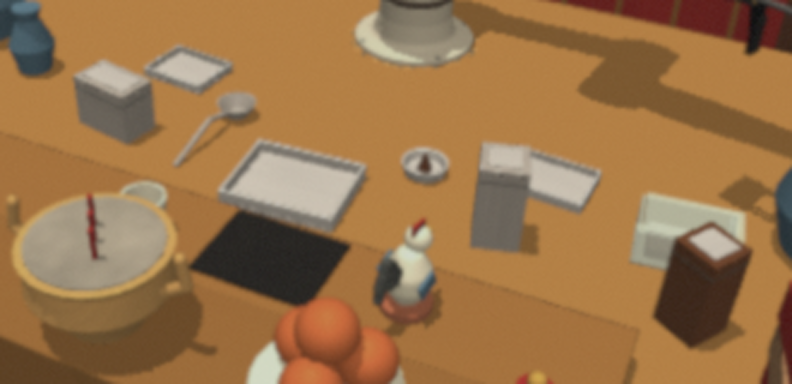

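The scene view shows the silver tall tin at (369,232) and a brown look-alike at (453,268). In the top view:
- **Tall tin:** silver at (184,205). The brown look-alike is at (100,178).
- **Low tin:** (389,234).
- **Trays:** the large one at (284,214) should be the one meant. Two smaller ones are at (169,258) and (376,297).
- **Mat:** (269,146).

Next I measure these from their corners and check the sizes.

```bash
cat > m.py <<'E'
from h import *
def quad(name,pts,off,sc,z,cam="top"):
    uv=np.array(pts,float)/sc+off
    P=onz(cam,uv,z)[:,:2]; c=P.mean(0)
    e=[P[(i+1)%4]-P[i] for i in range(4)]
    print(name,"c",c.round(4),"len",[round(np.linalg.norm(v)*1000) for v in e],"ang",[round(np.degrees(np.arctan2(v[1],v[0]))%180,1) for v in e])
E
python3 - <<'E'
from m import *
o=(60,100)
quad("tall",[(322,273),(384,263),(394,326),(327,336)],o,2.9,.12)
quad("mat",[(541,70),(684,86),(671,193),(527,178)],o,2.9,.056)
quad("tray",[(571,260),(730,269),(723,397),(563,388)],o,2.9,.022)
quad("smalltray",[(275,403),(381,424),(359,514),(250,490)],o,2.9,.022)
quad("low",[(310,104),(446,146),(427,222),(288,183)],(300,190),4,.08)
quad("brown",[(104,172),(137,210),(105,246),(65,210)],o,2.9,.12)
for n,uv,z in [("rooster",(211,141),.05),("cup",(321,144),.05),("cup rim",(324,139),.1),("box",(106,224),.03),("ladle",(333,264),.0),("handle",(341,212),.02),("dish",(229,248),0),("vase",(462,272),0)]:
    print(n,onz("top",[uv],z).round(3))
# step front edge in top: y
print("stepedge",onz("top",[(60+205/2.9,100+157/2.9),(60+783/2.9,100+213/2.9)],.05).round(3))
# second camera
for n,uv,z in [("tall top",(370,217),.12),("tall base",(367,251),0),("low top",(208,183),.08),("mat",(272.5,257),.056),("tray",(282,226),.022),("low base",(207,200),0)]:
    print(n,onz("scene",[uv],z).round(3))
E
```

```text
tall c [0.4491 0.2758] len [59, 62, 62, 61] ang [np.float64(106.3), np.float64(17.8), np.float64(105.6), np.float64(14.0)]
mat c [0.6649 0.07  ] len [146, 115, 144, 116] ang [np.float64(90.0), np.float64(179.8), np.float64(90.6), np.float64(0.8)]
tray c [0.476  0.0059] len [161, 131, 158, 131] ang [np.float64(93.5), np.float64(2.9), np.float64(93.5), np.float64(3.9)]
smalltray c [0.3085 0.3121] len [108, 90, 110, 88] ang [np.float64(85.7), np.float64(175.2), np.float64(84.7), np.float64(173.8)]
low c [ 0.4487 -0.2988] len [98, 55, 98, 58] ang [np.float64(79.1), np.float64(169.6), np.float64(80.8), np.float64(169.1)]
brown c [0.5072 0.5306] len [52, 45, 55, 51] ang [np.float64(49.5), np.float64(148.9), np.float64(56.3), np.float64(144.7)]
rooster [[0.66  0.241 0.05 ]]
cup [[ 0.689 -0.081  0.05 ]]
cup rim [[ 0.686 -0.085  0.1  ]]
box [[0.382 0.507 0.03 ]]
ladle [[ 0.349 -0.154  0.   ]]
handle [[ 0.5   -0.161  0.02 ]]
dish [[0.359 0.149 0.   ]]
vase [[ 0.369 -0.528  0.   ]]
stepedge [[ 0.592  0.469  0.05 ]
 [ 0.602 -0.116  0.05 ]]
tall top [[0.463 0.283 0.12 ]]
tall base [[0.468 0.29  0.   ]]
low top [[ 0.456 -0.284  0.08 ]]
mat [[0.675 0.078 0.056]]
tray [[0.494 0.018 0.022]]
low base [[ 0.447 -0.304  0.   ]]
```

Run:
```python
from m import *
o=np.array((60,100))
def ov(img,cam,pts,off,sc,z):
    P=onz("top",np.array(pts,float)/sc+off,z); q=proj(cam,P)
    cv2.polylines(img,[(q*2.4-np.array([160,150])*2.4).astype(int)],True,(0,0,255),1)
b=cv2.imread("pics/scc.png")
ov(b,"scene",[(322,273),(384,263),(394,326),(327,336)],o,2.9,.12)
ov(b,"scene",[(541,70),(684,86),(671,193),(527,178)],o,2.9,.056)
ov(b,"scene",[(571,260),(730,269),(723,397),(563,388)],o,2.9,.022)
ov(b,"scene",[(310,104),(446,146),(427,222),(288,183)],(300,190),4,.08)
cv2.imwrite("pics/ov.png",b)
w=capture("wrist");cv2.imwrite("pics/w0.png",w[:,:,::-1])
c=get_calibration("wrist");s=sense()
print(c["K"],c["dist"]);print((s["ee_rot"].T@(c["T"][:3,3]-s["tcp_pos"])).round(3));print((s["ee_rot"].T@c["T"][:3,:3]).round(3))
```

```text
[[321.30433431   0.         282.91004071]
 [  0.         321.30433431 212.57332312]
 [  0.           0.           1.        ]] [-0.02830638  0.          0.          0.          0.        ]
[ 0.085 -0.    -0.163]
[[ 0.     0.952  0.306]
 [ 1.     0.    -0.001]
 [-0.001  0.306 -0.952]]
```

View pics/ov.png

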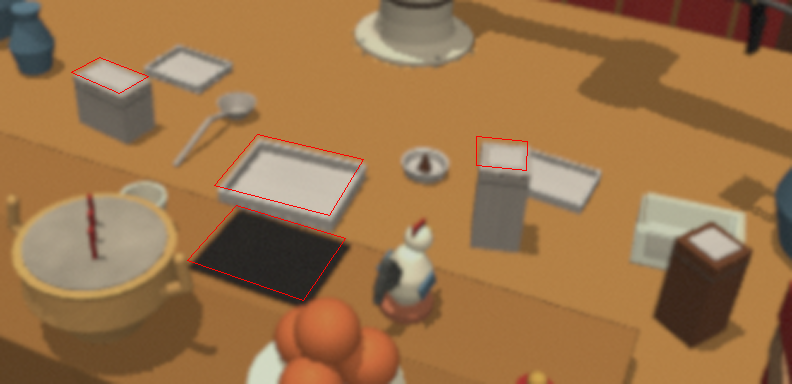

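View pics/w0.png

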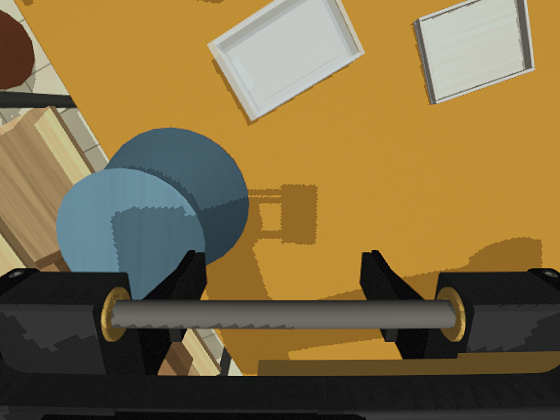

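The red outlines, projected from the top camera, lie about 2 px up-left of the objects in the scene view. That is roughly 5 to 8 mm, so the wrist camera will refine the poses. The sizes identify the right objects: the tray measures 160x131 mm against 109x89 mm for the small one, and the silver tin 60x60 mm.

Next I check how high the pot stands behind the step, then go to the tall tin.

Run:
```python
from m import *
def tri(a,b):
    o1,d1=ray("top",[a]);o2,d2=ray("scene",[b]);d1=d1[0];d2=d2[0]
    t=np.linalg.lstsq(np.c_[d1,-d2],o2-o1,rcond=None)[0]
    p,q=o1+d1*t[0],o2+d2*t[1];return ((p+q)/2).round(3),np.linalg.norm(p-q).round(4)
print("pot rim",tri((304,55),(199,251)))
print(onz("top",[(304,82),(276,57),(332,57),(304,30)],.19).round(3))
print("fruit R tip",tri((390,66),(122,225)),"fruitL",tri((218,47),(296,287)))
s=sense()
def go(t,zt,spin=0):
    d=s["ee_rot"].T@(np.array([*t,zt])-s["tcp_pos"]);print((d*100).round(2))
print(s["tcp_pos"]);go((0.455,.281),.26)
```

```text
pot rim (array([ 0.881, -0.001,  0.202]), np.float64(0.003))
[[ 0.807 -0.01   0.19 ]
 [ 0.873  0.074  0.19 ]
 [ 0.892 -0.079  0.19 ]
 [ 0.967  0.006  0.19 ]]
fruit R tip (array([ 0.88 , -0.238,  0.196]), np.float64(0.0024)) fruitL (array([0.881, 0.238, 0.195]), np.float64(0.005))
[0.25926519 0.56867156 0.22256383]
[29.74 18.05 -3.74]
```

```bash
python3 -m inch '[{"fingers":8.7,"delta_pos":[29.7,18.0,-3.7],"spin":50},{"fingers":8.7,"delta_pos":[29.7,18.0,-3.7],"spin":50},{"fingers":8.7,"delta_pos":[29.7,18.0,-3.7],"spin":50},{"fingers":8.7,"delta_pos":[29.7,18.0,-3.7],"spin":50},{"fingers":8.7,"delta_pos":[29.7,18.0,-3.7],"spin":50},{"fingers":8.7,"delta_pos":[29.7,18.0,-3.7],"spin":50},{"fingers":8.7,"delta_pos":[29.7,18.0,-3.7],"spin":50},{"fingers":8.7,"delta_pos":[29.7,18.0,-3.7],"spin":50},{"fingers":8.7,"delta_pos":[29.7,18.0,-3.7],"spin":50},{"fingers":8.7,"delta_pos":[29.7,18.0,-3.7],"spin":50},{"fingers":8.7,"delta_pos":[29.7,18.0,-3.7],"spin":50},{"fingers":8.7,"delta_pos":[29.7,18.0,-3.7],"spin":50}]'
cat > look.py <<'E'
from m import *
import sys
n=sys.argv[1]
s=sense();c=get_calibration("wrist");w=capture("wrist");cv2.imwrite(f"pics/{n}.png",w[:,:,::-1])
import pickle;pickle.dump((c,s),open(f"pics/{n}.pkl","wb"))
print(s["time_s"],s["tcp_pos"].round(4),s["joints"].round(1),s["wrist_force"].round(2)); print(s["ee_rot"].round(3))
E
python3 look.py w1
```

```text
time_s: 3.35
tcp_pos: [0.4542, 0.2827, 0.2593]
ee_rot: [[0.269, -0.963, -0.0], [-0.963, -0.269, -0.0], [0.0, 0.0, -1.0]]
wrist_force: [-0.4, -0.1, 0.1]
gripper_width: 0.996
3.35 [0.4542 0.2827 0.2593] [ 49.3  11.8  -8.7  -0.  -69.5 -33.7] [-0.37 -0.14  0.08]
[[ 0.269 -0.963 -0.   ]
 [-0.963 -0.269 -0.   ]
 [ 0.     0.    -1.   ]]
```

View pics/w1.png

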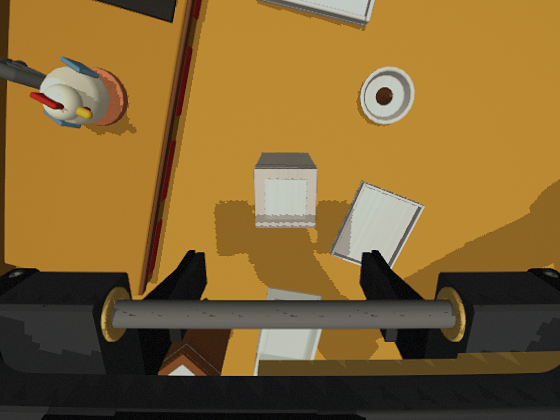

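The wrist view shows the silver tin's lid at about (256..316, 168..228), squared up to the jaws. The cone dish is at (386,96) and the rooster at (80,95).

```bash
cat >> m.py <<'E'
def wq(n,name,pts,z):
    import pickle
    c,s=pickle.load(open(f"pics/{n}.pkl","rb"))
    P=onz("wrist",pts,z,c)[:,:2];ctr=P.mean(0)
    e=[P[(i+1)%4]-P[i] for i in range(4)]
    print(name,"c",ctr.round(4),"len",[round(np.linalg.norm(v)*1000) for v in e],"ang",[round(np.degrees(np.arctan2(v[1],v[0]))%180,1) for v in e])
    d=s["ee_rot"].T@(np.array([*ctr,0])-s["tcp_pos"]);print(" tool delta cm",(d*100).round(2))
    return ctr
E
python3 - <<'E'
from m import *
w=cv2.imread("pics/w1.png");cv2.imwrite("pics/w1c.png",cv2.resize(w[140:240,230:340],None,fx=6,fy=6,interpolation=0))
wq("w1","tall",[(255,168),(316.5,168),(316.5,228),(255,228)],.12)
E
```

```text
tall c [0.452  0.2805] len [58, 61, 62, 61] ang [np.float64(15.6), np.float64(107.4), np.float64(15.6), np.float64(104.1)]
 tool delta cm [ 0.15  0.26 25.93]
```

View pics/w1c.png

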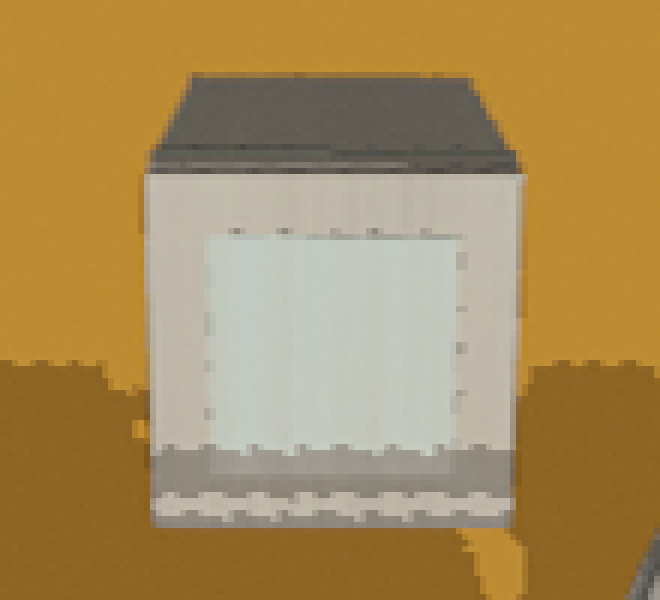

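The close crop confirms a silver, square tin, already squared to the jaws. Now I descend and grip.

```bash
python3 -m inch '[{"fingers":8.7,"delta_pos":[0.15,0.25,5],"spin":0},{"fingers":8.7,"delta_pos":[0.15,0.25,10],"spin":0},{"fingers":8.7,"delta_pos":[0.15,0.25,14],"spin":0},{"fingers":8.7,"delta_pos":[0.15,0.25,17],"spin":0},{"fingers":8.7,"delta_pos":[0.15,0.25,19.3],"spin":0},{"fingers":8.7,"delta_pos":[0.15,0.25,19.3],"spin":0},{"fingers":8.7,"delta_pos":[0.15,0.25,19.3],"spin":0},{"fingers":4.5,"delta_pos":[0.15,0.25,19.3],"spin":0},{"fingers":4.5,"delta_pos":[0.15,0.25,19.3],"spin":0},{"fingers":4.5,"delta_pos":[0.15,0.25,19.3],"spin":0},{"fingers":4.5,"delta_pos":[0.15,0.25,19.3],"spin":0},{"fingers":4.5,"delta_pos":[0.15,0.25,19.3],"spin":0},{"fingers":4.5,"delta_pos":[0.15,0.25,19.3],"spin":0},{"fingers":4.5,"delta_pos":[0.15,0.25,19.3],"spin":0}]'
```

```text
time_s: 4.8
tcp_pos: [0.453, 0.2797, 0.0672]
ee_rot: [[0.267, -0.964, 0.001], [-0.964, -0.267, 0.0], [-0.0, -0.001, -1.0]]
wrist_force: [-1.6, -1.1, 5.9]
gripper_width: 0.683
```

```bash
python3 -m inch '[{"fingers":4.5,"delta_pos":[0,0,-1],"spin":0},{"fingers":4.5,"delta_pos":[0,0,-3],"spin":0},{"fingers":4.5,"delta_pos":[0,0,-6],"spin":0},{"fingers":4.5,"delta_pos":[0,0,-8],"spin":0},{"fingers":4.5,"delta_pos":[0,0,-10],"spin":0},{"fingers":4.5,"delta_pos":[0,0,-10],"spin":0},{"fingers":4.5,"delta_pos":[0,0,-10],"spin":0},{"fingers":4.5,"delta_pos":[0,0,-10],"spin":0},{"fingers":4.5,"delta_pos":[0,0,-10],"spin":0},{"fingers":4.5,"delta_pos":[0,0,-10],"spin":0},{"fingers":4.5,"delta_pos":[0,0,-10],"spin":0},{"fingers":4.5,"delta_pos":[0,0,-10],"spin":0}]'
python3 look.py w2
```

```text
time_s: 6.0
tcp_pos: [0.4528, 0.2795, 0.1663]
ee_rot: [[0.267, -0.964, -0.0], [-0.964, -0.267, -0.0], [0.0, 0.0, -1.0]]
wrist_force: [0.1, -0.4, -5.5]
gripper_width: 0.687
6.0 [0.4528 0.2795 0.1663] [ 49.2  15.9 -17.3  -0.  -56.8 -33.7] [ 0.06 -0.38 -5.48]
[[ 0.267 -0.964 -0.   ]
 [-0.964 -0.267 -0.   ]
 [ 0.     0.    -1.   ]]
```

View pics/w2.png

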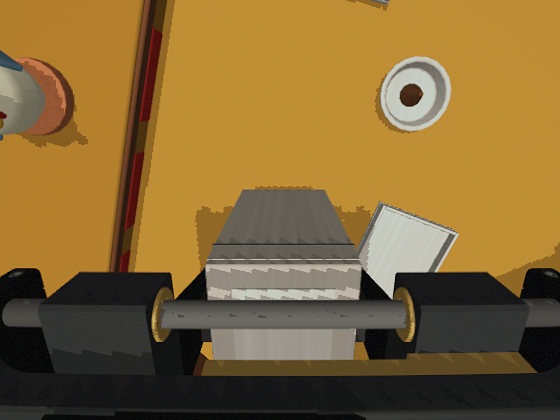

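The wrist z force is -5.5 N, against about 0 at hover, so the tall tin weighs about 0.56 kg. That is in its heavy range. I carry it toward the mat, high above everything, and look for the mat with the wrist camera. The low tin's weighing will confirm this.

```bash
cat > go.py <<'E'
from m import *
import sys
x,y,z=map(float,sys.argv[1:4]);s=sense()
print("from",s["tcp_pos"].round(4),"cm",(s["ee_rot"].T@(np.array([x,y,z])-s["tcp_pos"])*100).round(2),"tool x ang",np.degrees(np.arctan2(s["ee_rot"][1,0],s["ee_rot"][0,0])).round(1))
E
python3 go.py .63 .17 .28
```

```text
from [0.4528 0.2795 0.1664] cm [ 15.29 -14.15 -11.36] tool x ang -74.5
```

```bash
python3 -m inch '[{"fingers":4.5,"delta_pos":[0,0,-4],"spin":0},{"fingers":4.5,"delta_pos":[1,-1,-8],"spin":3},{"fingers":4.5,"delta_pos":[3,-3,-11.4],"spin":7},{"fingers":4.5,"delta_pos":[6,-5.5,-11.4],"spin":11},{"fingers":4.5,"delta_pos":[9,-8.5,-11.4],"spin":15},{"fingers":4.5,"delta_pos":[12,-11,-11.4],"spin":15},{"fingers":4.5,"delta_pos":[14,-13,-11.4],"spin":15},{"fingers":4.5,"delta_pos":[15.3,-14.1,-11.4],"spin":15},{"fingers":4.5,"delta_pos":[15.3,-14.1,-11.4],"spin":15},{"fingers":4.5,"delta_pos":[15.3,-14.1,-11.4],"spin":15},{"fingers":4.5,"delta_pos":[15.3,-14.1,-11.4],"spin":15},{"fingers":4.5,"delta_pos":[15.3,-14.1,-11.4],"spin":15}]'
python3 look.py w3
```

```text
time_s: 7.25
tcp_pos: [0.6289, 0.1704, 0.2809]
ee_rot: [[0.01, -1.0, 0.0], [-1.0, -0.01, 0.0], [-0.0, -0.0, -1.0]]
wrist_force: [0.4, -0.1, -6.6]
gripper_width: 0.691
7.25 [0.6289 0.1704 0.2809] [ 29.4  23.   10.2  -0.  -77.2 -28.8] [ 0.36 -0.15 -6.62]
[[ 0.01 -1.    0.  ]
 [-1.   -0.01  0.  ]
 [-0.   -0.   -1.  ]]
```

View pics/w3.png

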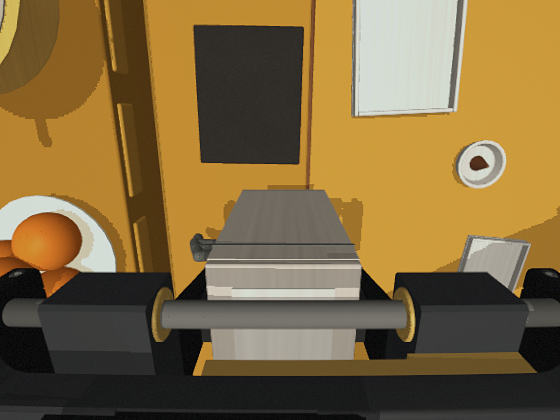

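The whole mat is visible, with corners at about (194,25), (304,27), (299,164) and (201,162). The rooster is mostly hidden below and behind the held tin, with only its tail showing at (200,245).

```bash
python3 - <<'E'
from m import *
w=cv2.imread("pics/w3.png");cv2.imwrite("pics/w3c.png",cv2.resize(w[10:180,180:320],None,fx=3.5,fy=3.5,interpolation=0))
g=cv2.cvtColor(w,cv2.COLOR_BGR2HSV);m=((g[:,:,2]<75)).astype(np.uint8);m[180:]=0;m[:, :185]=0;m[:,312:]=0
cs,_=cv2.findContours(m,0,2);k=max(cs,key=cv2.contourArea);print(cv2.boundingRect(k));ap=cv2.approxPolyDP(k,5,True)[:,0];print(ap.tolist())
wq("w3","mat",[(194,25),(304,27),(299.5,164),(201,162.5)],.056)
wq("w3","tray?",[(352,114),(458,110),(465,-20),(356,-20)],.022)
E
python3 go.py 0.667 0.07 0.19
```

```text
(194, 25, 110, 139)
[[195, 25], [201, 161], [298, 163], [302, 27]]
mat c [0.668  0.0738] len [119, 148, 119, 149] ang [np.float64(179.4), np.float64(89.5), np.float64(179.6), np.float64(89.3)]
 tool delta cm [ 9.71 -3.81 28.08]
tray? c [0.4807 0.0142] len [134, 143, 125, 147] ang [np.float64(3.0), np.float64(95.9), np.float64(1.4), np.float64(92.2)]
 tool delta cm [15.49 14.98 28.08]
from [0.629  0.1704 0.281 ] cm [10.08 -3.7   9.09] tool x ang -89.4
```

View pics/w3c.png

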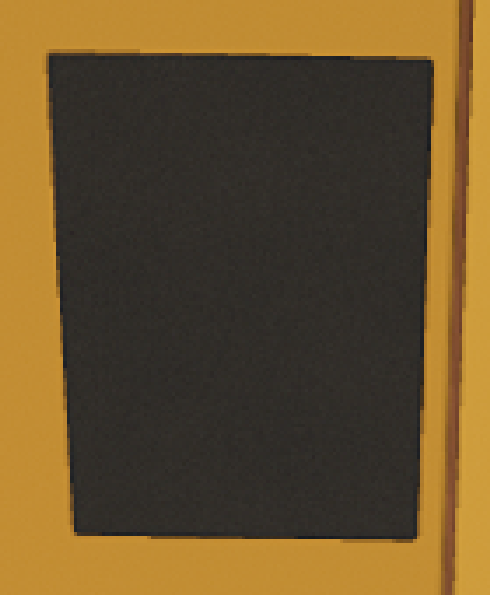

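```bash
python3 -m inch '[{"fingers":4.5,"delta_pos":[3,-1.2,0],"spin":0},{"fingers":4.5,"delta_pos":[6,-2.4,0],"spin":0},{"fingers":4.5,"delta_pos":[8.5,-3.4,0],"spin":0},{"fingers":4.5,"delta_pos":[9.7,-3.8,2],"spin":0},{"fingers":4.5,"delta_pos":[9.7,-3.8,6],"spin":0},{"fingers":4.5,"delta_pos":[9.7,-3.8,10],"spin":0},{"fingers":4.5,"delta_pos":[9.7,-3.8,13],"spin":0},{"fingers":4.5,"delta_pos":[9.7,-3.8,14.8],"spin":0},{"fingers":4.5,"delta_pos":[9.7,-3.8,15.3],"spin":0},{"fingers":4.5,"delta_pos":[9.7,-3.8,15.3],"spin":0},{"fingers":4.5,"delta_pos":[9.7,-3.8,15.3],"spin":0},{"fingers":4.5,"delta_pos":[9.7,-3.8,15.3],"spin":0}]'
python3 look.py w4
```

```text
time_s: 8.5
tcp_pos: [0.6695, 0.0736, 0.1297]
ee_rot: [[0.009, -1.0, 0.004], [-1.0, -0.009, 0.001], [-0.001, -0.004, -1.0]]
wrist_force: [0.4, -0.2, -5.6]
gripper_width: 0.689
8.5 [0.6695 0.0736 0.1297] [ 20.   30.6   0.6   0.  -59.8 -19.5] [ 0.41 -0.15 -5.58]
[[ 0.009 -1.     0.004]
 [-1.    -0.009  0.001]
 [-0.001 -0.004 -1.   ]]
```

View pics/w4.png

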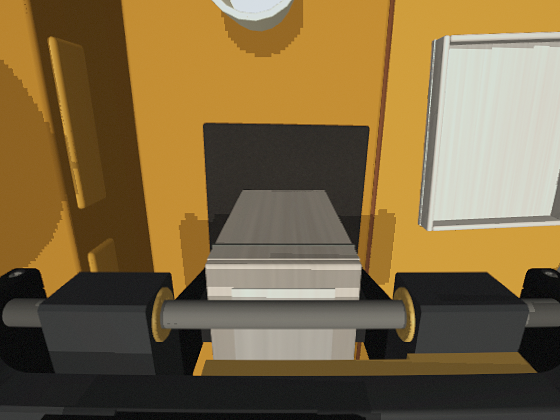

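The tin is centred over the mat, which spans columns 205 to 368, and still 5 to 6 mm above it. The cup sits well away at (255,10). Now I lower slowly.

```bash
python3 -m inch '[{"fingers":4.5,"delta_pos":[0,0,0.2],"spin":0},{"fingers":4.5,"delta_pos":[0,0,0.35],"spin":0},{"fingers":4.5,"delta_pos":[0,0,0.45],"spin":0},{"fingers":4.5,"delta_pos":[0,0,0.55],"spin":0},{"fingers":4.5,"delta_pos":[0,0,0.62],"spin":0},{"fingers":4.5,"delta_pos":[0,0,0.62],"spin":0},{"fingers":4.5,"delta_pos":[0,0,0.62],"spin":0}]'
```

```text
time_s: 9.25
tcp_pos: [0.6683, 0.0731, 0.1233]
ee_rot: [[0.009, -1.0, 0.001], [-1.0, -0.009, -0.0], [0.0, -0.001, -1.0]]
wrist_force: [-5.8, 0.9, 6.2]
gripper_width: 0.684
```

The wrist z force went from -5.6 N to +6.2 N, so the tin stands on the mat. I release and rise.

```bash
python3 -m inch '[{"fingers":7.2,"delta_pos":[0,0,0],"spin":0},{"fingers":8.0,"delta_pos":[0,0,0],"spin":0},{"fingers":8.7,"delta_pos":[0,0,0],"spin":0},{"fingers":8.7,"delta_pos":[0,0,0],"spin":0},{"fingers":8.7,"delta_pos":[0,0,0],"spin":0},{"fingers":8.7,"delta_pos":[0,0,-2],"spin":0},{"fingers":8.7,"delta_pos":[0,0,-5],"spin":0},{"fingers":8.7,"delta_pos":[0,0,-10],"spin":0},{"fingers":8.7,"delta_pos":[0,0,-15],"spin":0},{"fingers":8.7,"delta_pos":[0,0,-18],"spin":0},{"fingers":8.7,"delta_pos":[0,0,-18],"spin":0},{"fingers":8.7,"delta_pos":[0,0,-18],"spin":0}]'
python3 look.py w5; python3 go.py 0.455 -0.293 .24
python3 - <<'E'
from m import *
for n in("scene","top"): cv2.imwrite(f"pics/{n}1.png",capture(n)[:,:,::-1])
E
```

```text
time_s: 10.45
tcp_pos: [0.6684, 0.0733, 0.3017]
ee_rot: [[0.008, -1.0, 0.001], [-1.0, -0.008, 0.001], [-0.001, -0.001, -1.0]]
wrist_force: [-0.9, 0.3, -1.0]
gripper_width: 0.996
10.45 [0.6684 0.0733 0.3017] [ 20.   24.7  15.8  -0.  -81.  -19.5] [-0.85  0.3  -0.96]
[[ 0.008 -1.     0.001]
 [-1.    -0.008  0.001]
 [-0.001 -0.001 -1.   ]]
from [0.6678 0.0731 0.3002] cm [36.44 21.58  6.05] tool x ang -89.5
```

View pics/w5.png

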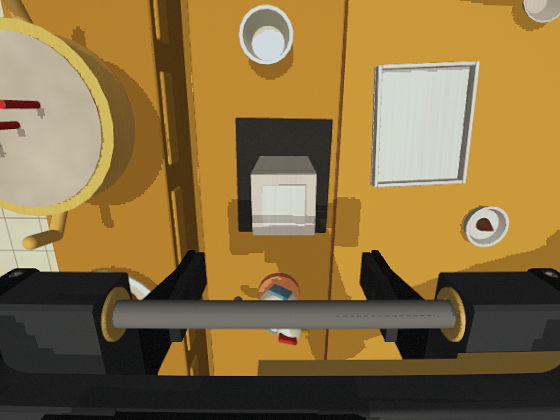

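View pics/scene1.png

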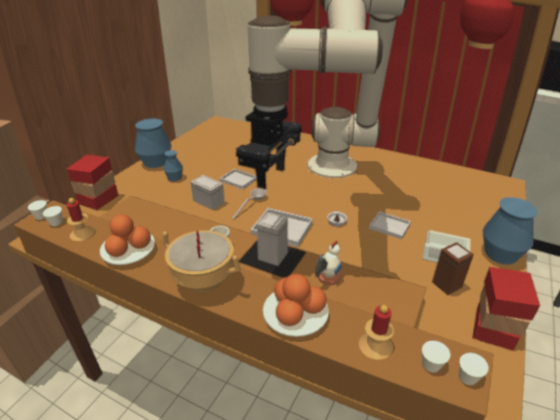

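The tall tin stands centred on the mat at (283,200) in the wrist view, and the rooster and cup look undisturbed. The tray is fully visible at about (374..479, 62..186), so I measure it and move over the low tin.

```bash
python3 - <<'E'
from m import *
wq("w5","tray",[(374,66.5),(479,62),(466,182.5),(373,186)],.022)
wq("w5","tall",[(250,171.5),(316.5,171.5),(316,235),(251,235)],.176)
E
python3 -m inch '[{"fingers":8.7,"delta_pos":[4,2.4,0],"spin":1},{"fingers":8.7,"delta_pos":[8,4.7,0],"spin":3},{"fingers":8.7,"delta_pos":[12,7,0],"spin":5},{"fingers":8.7,"delta_pos":[16,9.5,0],"spin":7},{"fingers":8.7,"delta_pos":[20,12,0.5],"spin":9},{"fingers":8.7,"delta_pos":[24,14.3,1.5],"spin":10.5},{"fingers":8.7,"delta_pos":[28,16.6,3],"spin":10.5},{"fingers":8.7,"delta_pos":[32,19,4.5],"spin":10.5},{"fingers":8.7,"delta_pos":[35,20.8,6],"spin":10.5},{"fingers":8.7,"delta_pos":[36.4,21.6,6],"spin":10.5},{"fingers":8.7,"delta_pos":[36.4,21.6,6],"spin":10.5},{"fingers":8.7,"delta_pos":[36.4,21.6,6],"spin":10.5},{"fingers":8.7,"delta_pos":[36.4,21.6,6],"spin":10.5}]'
python3 look.py w6
```

```text
tray c [0.481  0.0092] len [135, 157, 132, 156] ang [np.float64(3.4), np.float64(93.9), np.float64(2.8), np.float64(94.7)]
 tool delta cm [ 6.28 18.82 30.15]
tall c [0.6682 0.0734] len [60, 62, 63, 62] ang [np.float64(0.5), np.float64(91.9), np.float64(0.5), np.float64(89.6)]
 tool delta cm [2.000e-02 5.000e-02 3.017e+01]
time_s: 11.9
tcp_pos: [0.4559, -0.2921, 0.2411]
ee_rot: [[-0.173, -0.985, -0.0], [-0.985, 0.173, 0.0], [-0.0, 0.0, -1.0]]
wrist_force: [0.4, -0.1, -0.2]
gripper_width: 0.997
11.9 [ 0.4559 -0.2921  0.2411] [-15.5  13.1  -9.6  -0.  -67.3   5.5] [ 0.35 -0.14 -0.16]
[[-0.173 -0.985 -0.   ]
 [-0.985  0.173  0.   ]
 [-0.     0.    -1.   ]]
```

View pics/w6.png

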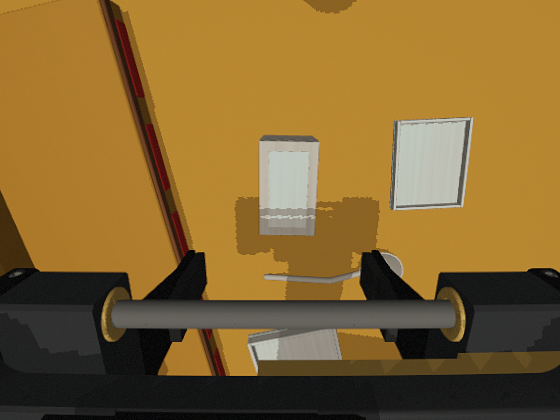

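The low tin's lid is at about (260..319, 141..236), with the ladle behind it at (330,278).

Run:
```python
from m import *
w=cv2.imread("pics/w6.png");cv2.imwrite("pics/w6c.png",cv2.resize(w[125:245,240:340],None,fx=5,fy=5,interpolation=0))
wq("w6","low",[(260,141),(319,142),(315,236),(259.5,235)],.08)
```

```text
low c [ 0.4497 -0.2954] len [58, 100, 60, 100] ang [np.float64(169.1), np.float64(79.5), np.float64(168.9), np.float64(78.5)]
 tool delta cm [ 0.44  0.55 24.11]
```

View pics/w6c.png

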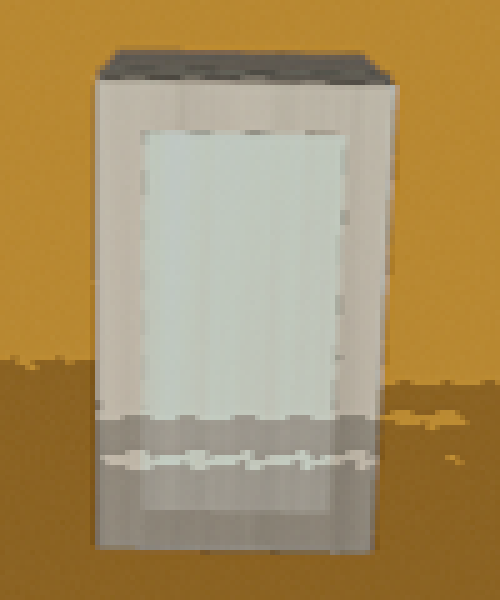

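```bash
python3 -m inch '[{"fingers":8.7,"delta_pos":[0.4,0.55,4],"spin":1},{"fingers":8.7,"delta_pos":[0.4,0.55,9],"spin":1},{"fingers":8.7,"delta_pos":[0.4,0.55,14],"spin":1},{"fingers":8.7,"delta_pos":[0.4,0.55,18],"spin":1},{"fingers":8.7,"delta_pos":[0.4,0.55,20.4],"spin":1},{"fingers":8.7,"delta_pos":[0.4,0.55,20.4],"spin":1},{"fingers":8.7,"delta_pos":[0.4,0.55,20.4],"spin":1},{"fingers":4.5,"delta_pos":[0.4,0.55,20.4],"spin":1},{"fingers":4.5,"delta_pos":[0.4,0.55,20.4],"spin":1},{"fingers":4.5,"delta_pos":[0.4,0.55,20.4],"spin":1},{"fingers":4.5,"delta_pos":[0.4,0.55,20.4],"spin":1},{"fingers":4.5,"delta_pos":[0.4,0.55,20.4],"spin":1},{"fingers":4.5,"delta_pos":[0.4,0.55,20.4],"spin":1},{"fingers":4.5,"delta_pos":[0.4,0.55,20.4],"spin":1}]'
```

```text
time_s: 13.35
tcp_pos: [0.45, -0.2959, 0.0381]
ee_rot: [[-0.191, -0.982, 0.001], [-0.982, 0.191, -0.001], [0.0, -0.001, -1.0]]
wrist_force: [-0.6, 0.3, 4.8]
gripper_width: 0.688
```

```bash
python3 -m inch '[{"fingers":4.5,"delta_pos":[0,0,-1],"spin":0},{"fingers":4.5,"delta_pos":[0,0,-3],"spin":0},{"fingers":4.5,"delta_pos":[0,0,-6],"spin":0},{"fingers":4.5,"delta_pos":[0,0,-9],"spin":0},{"fingers":4.5,"delta_pos":[0,0,-12],"spin":0},{"fingers":4.5,"delta_pos":[0,0,-13],"spin":0},{"fingers":4.5,"delta_pos":[0,0,-13],"spin":0},{"fingers":4.5,"delta_pos":[0,0,-13],"spin":0},{"fingers":4.5,"delta_pos":[0,0,-13],"spin":0},{"fingers":4.5,"delta_pos":[0,0,-13],"spin":0},{"fingers":4.5,"delta_pos":[0,0,-13],"spin":0},{"fingers":4.5,"delta_pos":[0,0,-13],"spin":0},{"fingers":4.5,"delta_pos":[0,0,-13],"spin":0}]'
python3 look.py w7;python3 go.py .481 .0092 .167
```

```text
time_s: 14.65
tcp_pos: [0.4493, -0.2957, 0.1671]
ee_rot: [[-0.191, -0.982, -0.0], [-0.982, 0.191, 0.0], [-0.0, 0.0, -1.0]]
wrist_force: [-0.1, 1.2, -2.4]
gripper_width: 0.689
14.65 [ 0.4493 -0.2957  0.1671] [-16.1  16.4 -16.5  -0.  -57.2   5.1] [-0.12  1.18 -2.44]
[[-0.191 -0.982 -0.   ]
 [-0.982  0.191  0.   ]
 [-0.     0.    -1.   ]]
from [ 0.4494 -0.2957  0.1672] cm [-3.053e+01  2.720e+00  2.000e-02] tool x ang -101.0
```

View pics/w7.png

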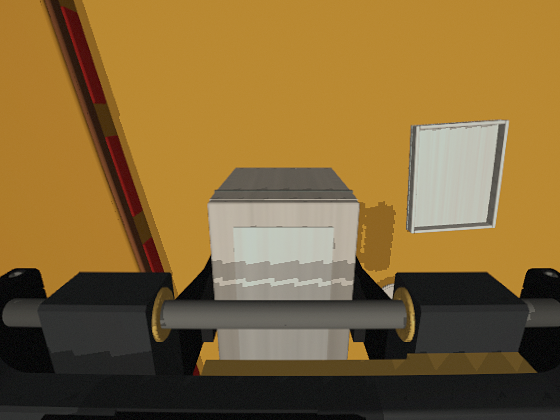

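The low tin reads -2.4 N (about 0.25 kg) against -5.5 N for the tall one. The tall tin on the mat is the heavier, so the low tin goes in the tray. Carrying it over.

```bash
python3 -m inch '[{"fingers":4.5,"delta_pos":[-2,0.2,0],"spin":-1},{"fingers":4.5,"delta_pos":[-5.5,0.5,0],"spin":-3},{"fingers":4.5,"delta_pos":[-9.5,0.8,0],"spin":-5},{"fingers":4.5,"delta_pos":[-14,1.2,0],"spin":-7},{"fingers":4.5,"delta_pos":[-18,1.6,0],"spin":-9},{"fingers":4.5,"delta_pos":[-22,2,0],"spin":-11},{"fingers":4.5,"delta_pos":[-26,2.3,0],"spin":-13},{"fingers":4.5,"delta_pos":[-29,2.6,0],"spin":-14.6},{"fingers":4.5,"delta_pos":[-30.5,2.7,0],"spin":-14.6},{"fingers":4.5,"delta_pos":[-30.5,2.7,2],"spin":-14.6},{"fingers":4.5,"delta_pos":[-30.5,2.7,5],"spin":-14.6},{"fingers":4.5,"delta_pos":[-30.5,2.7,7],"spin":-14.6},{"fingers":4.5,"delta_pos":[-30.5,2.7,8],"spin":-14.6},{"fingers":4.5,"delta_pos":[-30.5,2.7,8],"spin":-14.6},{"fingers":4.5,"delta_pos":[-30.5,2.7,8],"spin":-14.6}]'
python3 look.py w8
```

```text
time_s: 16.2
tcp_pos: [0.482, 0.0087, 0.0881]
ee_rot: [[0.062, -0.998, 0.001], [-0.998, -0.062, 0.0], [0.0, -0.001, -1.0]]
wrist_force: [-0.2, 0.5, -1.5]
gripper_width: 0.688
16.2 [0.482  0.0087 0.0881] [ 20.4  16.9 -29.7   0.  -43.3 -16.9] [-0.23  0.54 -1.48]
[[ 0.062 -0.998  0.001]
 [-0.998 -0.062  0.   ]
 [ 0.    -0.001 -1.   ]]
```

View pics/w8.png

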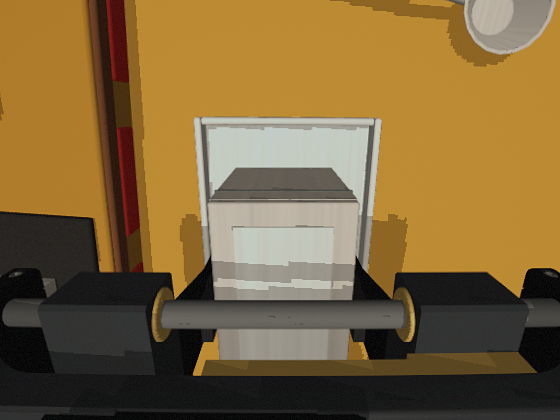

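The tin is centred and parallel inside the tray's rim, whose far edge runs (200..380, 121). Its underside is about 50 mm up, so I lower it with a slow finish.

```bash
python3 -m inch '[{"fingers":4.5,"delta_pos":[0,0,1.5],"spin":0},{"fingers":4.5,"delta_pos":[0,0,3],"spin":0},{"fingers":4.5,"delta_pos":[0,0,3.8],"spin":0},{"fingers":4.5,"delta_pos":[0,0,4.0],"spin":0},{"fingers":4.5,"delta_pos":[0,0,4.2],"spin":0},{"fingers":4.5,"delta_pos":[0,0,4.35],"spin":0},{"fingers":4.5,"delta_pos":[0,0,4.5],"spin":0},{"fingers":4.5,"delta_pos":[0,0,4.55],"spin":0},{"fingers":4.5,"delta_pos":[0,0,4.55],"spin":0},{"fingers":4.5,"delta_pos":[0,0,4.55],"spin":0}]'
```

```text
time_s: 17.25
tcp_pos: [0.4816, 0.009, 0.0431]
ee_rot: [[0.063, -0.998, 0.001], [-0.998, -0.063, 0.0], [-0.0, -0.001, -1.0]]
wrist_force: [-1.2, 0.5, 5.3]
gripper_width: 0.684
```

The wrist z force is now +5.3 N, so the tin is on the tray floor. I release and rise.

```bash
python3 -m inch '[{"fingers":7.2,"delta_pos":[0,0,0],"spin":0},{"fingers":8.0,"delta_pos":[0,0,0],"spin":0},{"fingers":8.4,"delta_pos":[0,0,0],"spin":0},{"fingers":8.4,"delta_pos":[0,0,0],"spin":0},{"fingers":8.4,"delta_pos":[0,0,0],"spin":0},{"fingers":8.4,"delta_pos":[0,0,-2],"spin":0},{"fingers":8.4,"delta_pos":[0,0,-5],"spin":0},{"fingers":8.4,"delta_pos":[0,0,-10],"spin":0},{"fingers":8.4,"delta_pos":[0,0,-15],"spin":0},{"fingers":8.4,"delta_pos":[0,0,-20],"spin":0},{"fingers":8.4,"delta_pos":[0,0,-24],"spin":0},{"fingers":8.4,"delta_pos":[0,0,-24],"spin":0},{"fingers":8.4,"delta_pos":[0,0,-24],"spin":0}]'
python3 look.py w9
python3 - <<'E'
from m import *
for n in("scene","top"): cv2.imwrite(f"pics/{n}2.png",capture(n)[:,:,::-1])
E
```

```text
time_s: 18.55
tcp_pos: [0.481, 0.009, 0.2823]
ee_rot: [[0.062, -0.998, 0.001], [-0.998, -0.062, 0.001], [-0.001, -0.002, -1.0]]
wrist_force: [-0.1, -0.4, -1.7]
gripper_width: 0.963
18.55 [0.481  0.009  0.2823] [ 20.4   5.4 -13.1  -0.  -71.4 -16.9] [-0.1  -0.39 -1.66]
[[ 0.062 -0.998  0.001]
 [-0.998 -0.062  0.001]
 [-0.001 -0.002 -1.   ]]
```

View pics/w9.png

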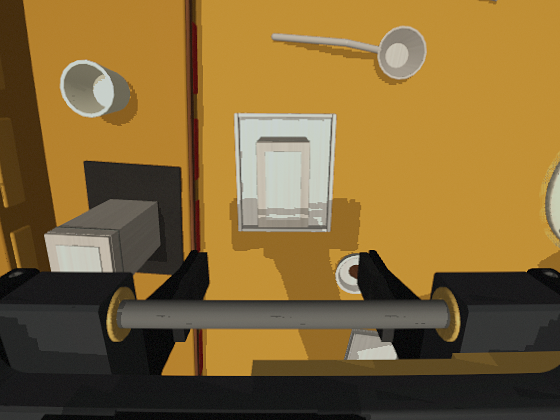

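View pics/scene2.png

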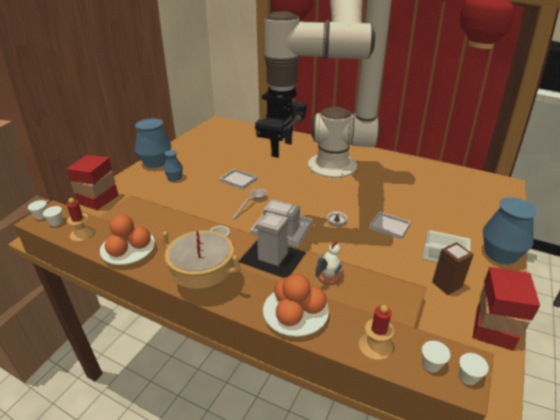

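View pics/top2.png

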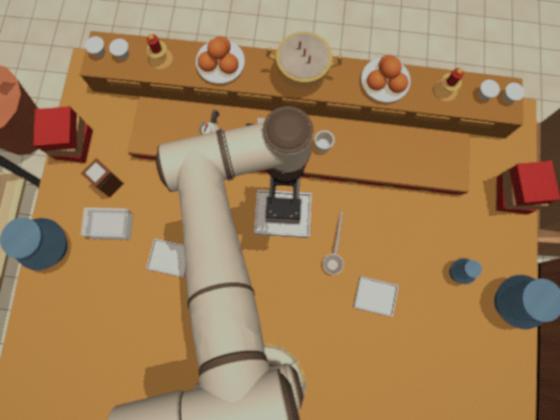

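The wrist view shows the low tin inside the tray, with its lid at (257..310, 140..228) and the rim at (236..335, 114..231), and the tall tin upright on the mat. The cup, ladle, vase, dish and box are where they were in the first top view, and the rooster shows in place in the scene view. The gripper is clear at z = 0.28, so I hand in.

Run:
```python
from m import *
wq("w9","low",[(257,140),(310,141),(309,228),(257,228)],.085)
wq("w9","tray",[(235.5,114),(336,114),(330,231.5),(238.5,230.5)],.022)
print(sense()["wrist_force"].round(1)); print(finish_job())
```

```text
low c [0.4811 0.0084] len [58, 102, 62, 103] ang [np.float64(2.5), np.float64(94.4), np.float64(3.6), np.float64(92.2)]
 tool delta cm [ 0.09  0.04 28.23]
tray c [0.4788 0.0088] len [127, 159, 129, 157] ang [np.float64(3.6), np.float64(93.4), np.float64(2.9), np.float64(92.6)]
 tool delta cm [ 0.04  0.27 28.23]
[-0.3  0.1 -1. ]
the job is handed in; nothing more can be done
None
```

The job is handed in: the heavier tall tin stands on the mat and the lighter low tin stands in the tray. It took about 19 s of the 72 s; no verdict is reported.

- **Weighing:** I lifted the tall tin first, at 5.5 N (about 0.56 kg), then the low tin at about 2.4 N (about 0.25 kg). With the gripper empty, the reading at rest was off by up to about 1 N, less than the 3 N difference.
- **Order:** I put the tall tin on the mat before weighing the low one, because 0.56 kg is well inside its heavy range. The low tin's reading then confirmed it.
- **Tall tin:** my last close measurement put it within 1 mm of the mat's centre and within about 2° of its sides.
- **Low tin:** it stands flat inside the large tray, within about 3 mm of its centre and parallel to it.
- **Other things:** the rooster, cup and other altar things showed no visible movement in the last pictures. In the final top view the arm partly hid the rooster, so I checked it in the scene view.
- **Disagreement:** my first positions from the top and scene cameras differed by about 5 to 18 mm. I placed everything by the wrist camera, which gave the listed sizes to within about 5 mm.

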